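# Load the welding table, snap its covers shut and turn it round once

### The job

Load the hand-turned welding table: while it stands where it starts, lay every square tube from the bench fully down into a cradle of its own, then press all three hinged covers down until they snap and stay shut, also over a cradle left empty. Then turn the table by its handle a full turn (or slightly more) anticlockwise, seen from above, to prove that everything goes round, and let go. Leave the hammer, the spray can and the corner magnet where they are.

Things in the scene. Friction and masses are not known exactly. Their poses are not given: they have to be found in the camera images.
- disc (a joint): Angle (rad) of the hand-turned welding table: an aluminium disc, 344 mm across, top face 35 mm above the bench, turning on a vertical axle in a fixed grey foot. It grows anticlockwise seen from above, from a stop at 0 to a stop at 6.6; it starts within 0.25 of the first stop. Light friction holds it wherever it is left.
- axle (a point): Point on the disc's axle, at the disc's top face (35 mm above the bench).
- handle (a point): Middle height of the grip of the turning handle: a black upright sleeve, 26 mm in diameter and 42 mm tall (69 to 111 mm above the bench), free to spin on its pin, 125 mm out from the axle, midway between two cradles. This point is 91 mm above the bench. It goes round with the disc.
- cradle1: One of three dark steel cradles, 120 degrees apart on the disc, for a tube lying radially. Origin: centre of the tube bed, 102 mm out from the axle, 55 mm above the bench; x points outwards along the bed, z up. Two U-shaped saddles, 20 mm long, at x = -38 and +38 mm, 40 mm wide inside, flared tops 33 mm above the bed; end walls at x = -63 and +62 mm, the outer 14 mm high.
- cover1 (a joint): Angle (rad) of the hinged snap cover of cradle 1: aluminium plate reaching 117 mm from its hinge, 36 mm wide, 6 mm thick, rubber pad on top. 0: standing open, upright; 1.57: shut, flat over the tube bed, underside 38 mm above it. A spring drives it back open unless pressed past about 1.37, where it snaps over and stays shut; pressing takes up to 9 N near its free end.
- hinge1 (a point): Hinge axis of cover 1, 35 mm out from the axle, 96 mm above the bench, 67 mm inwards of the cradle's origin; the axis runs level along the cradle's y.
- pad1 (a point): Point on the rubber pad of cover 1, on its upper face (the face turned to the axle when open), 90 mm from the hinge: the place to press.
- cradle2: One of three dark steel cradles, 120 degrees apart on the disc, for a tube lying radially. Origin: centre of the tube bed, 102 mm out from the axle, 55 mm above the bench; x points outwards along the bed, z up. Two U-shaped saddles, 20 mm long, at x = -38 and +38 mm, 40 mm wide inside, flared tops 33 mm above the bed; end walls at x = -63 and +62 mm, the outer 14 mm high.
- cover2 (a joint): Angle (rad) of the hinged snap cover of cradle 2: aluminium plate reaching 117 mm from its hinge, 36 mm wide, 6 mm thick, rubber pad on top. 0: standing open, upright; 1.57: shut, flat over the tube bed, underside 38 mm above it. A spring drives it back open unless pressed past about 1.37, where it snaps over and stays shut; pressing takes up to 9 N near its free end.
- hinge2 (a point): Hinge axis of cover 2, 35 mm out from the axle, 96 mm above the bench, 67 mm inwards of the cradle's origin; the axis runs level along the cradle's y.
- pad2 (a point): Point on the rubber pad of cover 2, on its upper face (the face turned to the axle when open), 90 mm from the hinge: the place to press.
- cradle3: One of three dark steel cradles, 120 degrees apart on the disc, for a tube lying radially. Origin: centre of the tube bed, 102 mm out from the axle, 55 mm above the bench; x points outwards along the bed, z up. Two U-shaped saddles, 20 mm long, at x = -38 and +38 mm, 40 mm wide inside, flared tops 33 mm above the bed; end walls at x = -63 and +62 mm, the outer 14 mm high.
- cover3 (a joint): Angle (rad) of the hinged snap cover of cradle 3: aluminium plate reaching 117 mm from its hinge, 36 mm wide, 6 mm thick, rubber pad on top. 0: standing open, upright; 1.57: shut, flat over the tube bed, underside 38 mm above it. A spring drives it back open unless pressed past about 1.37, where it snaps over and stays shut; pressing takes up to 9 N near its free end.
- hinge3 (a point): Hinge axis of cover 3, 35 mm out from the axle, 96 mm above the bench, 67 mm inwards of the cradle's origin; the axis runs level along the cradle's y.
- pad3 (a point): Point on the rubber pad of cover 3, on its upper face (the face turned to the axle when open), 90 mm from the hinge: the place to press.
- tube1: Cut length of square steel tube, open at both ends, 110 mm long, 36 by 36 mm, 3 mm wall, 0.34 kg. Origin at its middle; x runs along its length. It lies on the bench at the start; all tubes are alike, two or three are there (None at the start: absent).
- tube2: Cut length of square steel tube, open at both ends, 110 mm long, 36 by 36 mm, 3 mm wall, 0.34 kg. Origin at its middle; x runs along its length. It lies on the bench at the start; all tubes are alike, two or three are there (None at the start: absent).
- tube3: Cut length of square steel tube, open at both ends, 110 mm long, 36 by 36 mm, 3 mm wall, 0.34 kg. Origin at its middle; x runs along its length. It lies on the bench at the start; all tubes are alike, two or three are there (None at the start: absent).
- hammer: Bystander: hammer lying at the far side of the bench, about 280 mm long.
- spray: Bystander: white spray can standing on the right of the bench, 60 mm in diameter, 170 mm tall; origin at its underside.
- square: Bystander: grey steel corner magnet, two legs of 100 mm, 22 mm tall, lying at the near right of the bench.
Mind the look-alikes: they are no part of the job. Leave any blue or turquoise look-alike of the tube2 alone. What is shaped like the tube3 but green is not meant.

How it is judged:
On the way, in this order (a step that is already met when the one before it is completed fails the run):
1. every tube lies down in a cradle and all three covers are snapped shut, the table still near its starting stop (((x of tube1 in the frame of cradle1 between -0.012 and 0.012 m and y of tube1 in the frame of cradle1 between -0.005 and 0.005 m and z of tube1 in the frame of cradle1 between 0.012 and 0.022 m and angle between the x axis of tube1 and the x axis of cradle1, either way round below 0.08 rad) or (x of tube1 in the frame of cradle2 between -0.012 and 0.012 m and y of tube1 in the frame of cradle2 between -0.005 and 0.005 m and z of tube1 in the frame of cradle2 between 0.012 and 0.022 m and angle between the x axis of tube1 and the x axis of cradle2, either way round below 0.08 rad) or (x of tube1 in the frame of cradle3 between -0.012 and 0.012 m and y of tube1 in the frame of cradle3 between -0.005 and 0.005 m and z of tube1 in the frame of cradle3 between 0.012 and 0.022 m and angle between the x axis of tube1 and the x axis of cradle3, either way round below 0.08 rad)) and ((x of tube2 in the frame of cradle1 between -0.012 and 0.012 m and y of tube2 in the frame of cradle1 between -0.005 and 0.005 m and z of tube2 in the frame of cradle1 between 0.012 and 0.022 m and angle between the x axis of tube2 and the x axis of cradle1, either way round below 0.08 rad) or (x of tube2 in the frame of cradle2 between -0.012 and 0.012 m and y of tube2 in the frame of cradle2 between -0.005 and 0.005 m and z of tube2 in the frame of cradle2 between 0.012 and 0.022 m and angle between the x axis of tube2 and the x axis of cradle2, either way round below 0.08 rad) or (x of tube2 in the frame of cradle3 between -0.012 and 0.012 m and y of tube2 in the frame of cradle3 between -0.005 and 0.005 m and z of tube2 in the frame of cradle3 between 0.012 and 0.022 m and angle between the x axis of tube2 and the x axis of cradle3, either way round below 0.08 rad)) and ((x of tube3 in the frame of cradle1 between -0.012 and 0.012 m and y of tube3 in the frame of cradle1 between -0.005 and 0.005 m and z of tube3 in the frame of cradle1 between 0.012 and 0.022 m and angle between the x axis of tube3 and the x axis of cradle1, either way round below 0.08 rad) or (x of tube3 in the frame of cradle2 between -0.012 and 0.012 m and y of tube3 in the frame of cradle2 between -0.005 and 0.005 m and z of tube3 in the frame of cradle2 between 0.012 and 0.022 m and angle between the x axis of tube3 and the x axis of cradle2, either way round below 0.08 rad) or (x of tube3 in the frame of cradle3 between -0.012 and 0.012 m and y of tube3 in the frame of cradle3 between -0.005 and 0.005 m and z of tube3 in the frame of cradle3 between 0.012 and 0.022 m and angle between the x axis of tube3 and the x axis of cradle3, either way round below 0.08 rad)) and value of joint each of cover1, cover2, cover3 above 1.51 rad and value of joint disc below 0.6 rad), for 0.3 s.
2. the table has been turned one full turn anticlockwise (value of joint disc above 6.1 rad), for 0.1 s.
At the end, for the whole second after the job is handed in: Every tube lies in a cradle (within 12 mm lengthways, 5 mm sideways, bottom on the bed within 4 mm, aligned within 0.08 rad), all three covers are shut (above 1.51 rad), the table has gone a full turn (joint above 6.1 rad) and all is at rest (((x of tube1 in the frame of cradle1 between -0.012 and 0.012 m and y of tube1 in the frame of cradle1 between -0.005 and 0.005 m and z of tube1 in the frame of cradle1 between 0.012 and 0.022 m and angle between the x axis of tube1 and the x axis of cradle1, either way round below 0.08 rad) or (x of tube1 in the frame of cradle2 between -0.012 and 0.012 m and y of tube1 in the frame of cradle2 between -0.005 and 0.005 m and z of tube1 in the frame of cradle2 between 0.012 and 0.022 m and angle between the x axis of tube1 and the x axis of cradle2, either way round below 0.08 rad) or (x of tube1 in the frame of cradle3 between -0.012 and 0.012 m and y of tube1 in the frame of cradle3 between -0.005 and 0.005 m and z of tube1 in the frame of cradle3 between 0.012 and 0.022 m and angle between the x axis of tube1 and the x axis of cradle3, either way round below 0.08 rad)) and ((x of tube2 in the frame of cradle1 between -0.012 and 0.012 m and y of tube2 in the frame of cradle1 between -0.005 and 0.005 m and z of tube2 in the frame of cradle1 between 0.012 and 0.022 m and angle between the x axis of tube2 and the x axis of cradle1, either way round below 0.08 rad) or (x of tube2 in the frame of cradle2 between -0.012 and 0.012 m and y of tube2 in the frame of cradle2 between -0.005 and 0.005 m and z of tube2 in the frame of cradle2 between 0.012 and 0.022 m and angle between the x axis of tube2 and the x axis of cradle2, either way round below 0.08 rad) or (x of tube2 in the frame of cradle3 between -0.012 and 0.012 m and y of tube2 in the frame of cradle3 between -0.005 and 0.005 m and z of tube2 in the frame of cradle3 between 0.012 and 0.022 m and angle between the x axis of tube2 and the x axis of cradle3, either way round below 0.08 rad)) and ((x of tube3 in the frame of cradle1 between -0.012 and 0.012 m and y of tube3 in the frame of cradle1 between -0.005 and 0.005 m and z of tube3 in the frame of cradle1 between 0.012 and 0.022 m and angle between the x axis of tube3 and the x axis of cradle1, either way round below 0.08 rad) or (x of tube3 in the frame of cradle2 between -0.012 and 0.012 m and y of tube3 in the frame of cradle2 between -0.005 and 0.005 m and z of tube3 in the frame of cradle2 between 0.012 and 0.022 m and angle between the x axis of tube3 and the x axis of cradle2, either way round below 0.08 rad) or (x of tube3 in the frame of cradle3 between -0.012 and 0.012 m and y of tube3 in the frame of cradle3 between -0.005 and 0.005 m and z of tube3 in the frame of cradle3 between 0.012 and 0.022 m and angle between the x axis of tube3 and the x axis of cradle3, either way round below 0.08 rad)) and value of joint each of cover1, cover2, cover3 above 1.51 rad and value of joint disc above 6.1 rad and linear speed of each of tube1, tube2, tube3 below 0.02 m/s and velocity of joint disc between -0.05 and 0.05 rad/s); the robot touches nothing.
It fails at once if the hammer is moved by more than 30 mm (distance of hammer from where it was at the start of the episode above 0.03 m).
It fails at once if the spray can is moved by more than 30 mm (distance of spray from where it was at the start of the episode above 0.03 m).
It fails at once if the corner magnet is moved by more than 30 mm (distance of square from where it was at the start of the episode above 0.03 m).
Of tube1, tube2, tube3 only 2 to 3 are there at a start; the rules pass over those that are not, and their reading is None.
At some moment in a run one of tube1, tube2, tube3 may be knocked a few centimetres aside while the robot is not near it.
Once in a run the grip may slacken for a moment while it holds something.
It also fails if it takes over 210 s, if anything falls off the work surface, if the arm or the gripper's body presses on something with over 40 N, if the wrist force passes 120 N, or if a joint passes its speed limit or range.

### The arm

A 6-joint arm with a two-finger parallel gripper is mounted at the origin on the work surface. World frame = base frame: x ahead of the robot, y to its left, z up, the work surface at z = 0. Lengths are in m, angles in rad, forces in N, time in s.
With the tool pointing down it reaches from about 0.25 to 0.8 m from the base axis. Payload 3.9 kg.
Tool frame: the origin (TCP) lies at the very end of the fingers, on their centre line; the grasp point (between the pads) lies r.grasp_offset behind it (r.grasp_offset is the distance from the TCP to the grasp point, in m); z points along the fingers, y is the line along which they close (so a half turn about z gives the same grasp; the last joint's range is limited). The gripper opens to 85 mm and grips with 20 to 120 N. Pads are 22 mm wide; open, the fingers measure 114 mm over their backs; the gripper's body (76 mm by 85 mm) begins 54 mm behind the grasp point. The pads swing forward as they close: fully open they stand 13 mm farther back than shut.
Start: joints at [-1.273, 0.26, -0.138, 1.173, 0, 1.571], TCP at [0.154, -0.502, 0.231] pointing down, gripper open.
Joint ranges: [-2.78, 2.78], [-0.83, 1.72], [-1.28, 1.37], [-1.9, 2.12], [-1.57, 1.48], [-3.14, 3.14]. Speed limits (rad/s): [2.57, 2.57, 3.14, 3.14, 3.14, 3.14].

### API

Orientations are given as a unit quaternion [w, x, y, z].
In Python, from bench import r gives the robot as it stands. Calls block until the motion is done:
- r.movep(position, orientation): joint-space move of the TCP to a pose.
- r.move_linear(position, attitude=None, speed=0.15, f_stop=None): straight line of the TCP; attitude=None keeps the orientation; speed is the mean speed in m/s. With f_stop (N) it stops when the force on the tool has changed by that much, and returns True; else False.
- r.movej(angles): joint-space move.
- r.open_gripper() and r.close(newtons=None): open the fingers fully, or close them until they stop; newtons is the grip in N (None keeps the last).
- r.dwell(seconds).
- r.inverse_kinematics(position, orientation): joint angles nearest the present ones, or None.
- r.sense(): the state.
- r.read_camera(name): name is "side" or "top"; returns a dict with "color" (420x560x3 uint8, red, green, blue), "camera_matrix" (3x3 intrinsics, pixels), "dist_coeffs" ([k1, k2, p1, p2, k3] as OpenCV has them; the pictures are not rectified), "xyz" and "orientation" of the camera in the world. Camera axes: x right, y up, looking along -z (the intrinsics and any distortion apply to the point x, -y, -z); pixel columns grow to the right and rows downward; lengths in m; the calibration is good to about 2 mm. A picture is of the moment at which its call begins. There is no depth.
A pose or a line that the arm cannot do raises r.PlanningError and nothing moves.
- r.job_done(): hands the job in; it is judged then, once.
Trained networks look in a picture, given as the dict that the camera call returned (one of the last four; its "shot" number tells which), for a name from the list of things; names that differ only in an ending like _2 or _b are one class to them, and where a whole thing is asked for, a point or a joint stands for the part that bears it (a point fixed in the world has none). Each returns a list of dicts, best first, with "confidence" (0 to 1); they miss things now and then, are a little off and sometimes report something else, mostly with a low value. They report only what shows in the picture. A call takes as long as a camera call. They do not tell look-alikes from the thing itself.
- r.spot_in(label, picture): "pixel" ([column, row] in pixels, amid what is visible of it).
- r.silhouettes(label, picture): "region" (420x560 bool, what is visible of it) and "pixel" ([column, row] in pixels, amid what is visible of it).
- r.spot_point(label, picture): "pixel" ([column, row] in pixels: a listed point, or the origin of a listed thing).
The state is a dict: "time_s": time; "joint_pos": joint angles; "qd": joint speeds; "tau": joint torques, N m; "eef_pos": TCP position; "tcp_rot": TCP orientation; "contact_force": force on the tool from outside, world axes, zero at the start; "wrist_torque": the same for the moment, N m; "gripper_width": finger opening in m; "grip_force": force on a finger pad.
Only numpy, scipy, OpenCV 4.12 (cv2) and the standard library are available. Lean on these libraries where they do the work, as an engineer would, in place of code of your own. Each camera call takes 0.05 s, during which the arm holds its last target. There are 200 camera calls.

## Working session

There is one attempt and no reset: what is moved stays moved. The work goes in short steps, each a Python script; the robot and the scene stay as the last script left them, time stands still between calls to the robot, and variables do not carry over. Pictures are saved under pics/ and viewed, at most 14 in all, crops included, and the job is handed in when it is done.

```bash
ls; mkdir -p pics; cat > h.py <<'E'
import numpy as np, cv2
from bench import r
from scipy.spatial.transform import Rotation as R
def cam(n,save=None):
    p=r.read_camera(n)
    if save: cv2.imwrite('pics/'+save,p['color'][:,:,::-1])
    return p
def rot(p):
    q=p['orientation']; return R.from_quat([q[1],q[2],q[3],q[0]]).as_matrix()
def ray(p,px):
    K=np.array(p['camera_matrix'],float);d=np.array(p['dist_coeffs'],float)
    u=cv2.undistortPoints(np.array([[px]],float),K,d)[0,0]
    v=rot(p)@np.array([u[0],-u[1],-1.]); return np.array(p['xyz'],float),v/np.linalg.norm(v)
def onz(p,px,z):
    o,v=ray(p,px); return o+v*(z-o[2])/v[2]
def tri(a,pa,b,pb):
    o1,v1=ray(a,pa);o2,v2=ray(b,pb)
    t=np.linalg.lstsq(np.c_[v1,-v2],o2-o1,rcond=None)[0]
    x,y=o1+v1*t[0],o2+v2*t[1]; return (x+y)/2,np.linalg.norm(x-y)
def proj(p,X):
    X=np.atleast_2d(X); C=(np.array(X,float)-np.array(p['xyz']))@rot(p)
    C=C*[1,-1,-1]
    return cv2.projectPoints(C,np.zeros(3),np.zeros(3),np.array(p['camera_matrix'],float),np.array(p['dist_coeffs'],float))[0][:,0]
E
python3 - <<'E'
from h import *
np.set_printoptions(precision=3,suppress=True)
s=cam('side','side0.png');t=cam('top','top0.png')
print(s['xyz'],rot(s)[:,2],t['xyz'],rot(t)[:,2],r.grasp_offset,r.sense()['time_s'],s['camera_matrix'])
for l in ['axle','handle','hinge1','pad1','cradle1','tube1','hammer','spray','square']:
    for n,p in(('t',t),('s',s)):
        print(l,n,[(np.round(d['pixel'],1).tolist(),round(d['confidence'],2)) for d in r.spot_point(l,p)])
E
```

```text
pics
[0.006 0.605 1.088] [-0.443  0.459  0.771] [0.415 0.038 1.732] [-0.082  0.017  0.997] 0.0187 0.1 [[398.305   0.    279.155]
 [  0.    398.305 212.938]
 [  0.      0.      1.   ]]
axle t []
axle s [([303.3, 211.2], 0.83)]
handle t [([317.3, 248.8], 0.66)]
handle s [([333.8, 219.2], 0.68)]
hinge1 t [([326.3, 209.5], 0.89), ([322.0, 194.9], 0.74), ([309.7, 209.8], 0.7), ([322.4, 192.4], 0.47)]
hinge1 s [([318.8, 197.6], 0.82), ([301.3, 210.2], 0.61), ([300.1, 192.2], 0.56)]
pad1 t [([311.5, 207.8], 0.55), ([322.2, 194.0], 0.53), ([331.1, 210.7], 0.51)]
pad1 s [([303.8, 185.0], 0.83), ([300.1, 176.4], 0.61), ([313.4, 177.4], 0.57), ([211.7, 318.7], 0.55)]
cradle1 t [([288.8, 223.8], 0.79), ([320.1, 173.8], 0.78), ([345.6, 227.5], 0.59)]
cradle1 s [([300.6, 229.4], 0.95), ([280.2, 195.3], 0.81), ([330.9, 204.5], 0.67), ([332.1, 221.4], 0.23)]
tube1 t [([117.3, 237.5], 0.93), ([198.0, 215.1], 0.84), ([154.5, 177.2], 0.68), ([165.2, 223.6], 0.67), ([212.6, 265.0], 0.66), ([320.6, 175.9], 0.17)]
tube1 s [([178.0, 368.0], 0.93), ([227.6, 289.3], 0.92), ([169.5, 290.3], 0.85), ([274.8, 312.4], 0.62), ([211.6, 314.5], 0.58)]
hammer t [([222.2, 148.1], 0.76), ([442.2, 195.2], 0.2)]
hammer s [([204.7, 236.9], 0.63), ([299.9, 191.8], 0.34), ([301.6, 190.0], 0.21)]
spray t [([442.6, 197.7], 0.93)]
spray s [([363.7, 153.4], 0.7)]
square t [([165.3, 224.0], 0.63), ([443.7, 198.2], 0.61), ([330.1, 210.1], 0.47)]
square s [([335.2, 221.9], 0.4)]
```

View pics/top0.png

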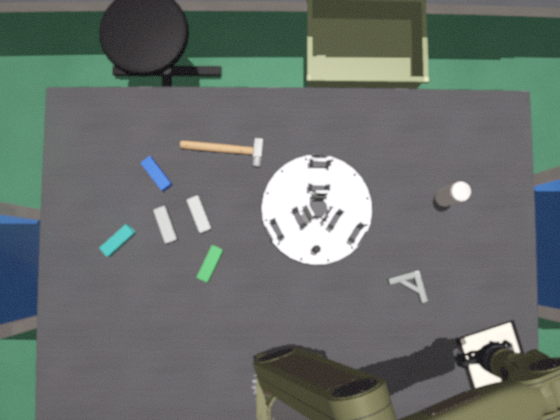

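View pics/side0.png

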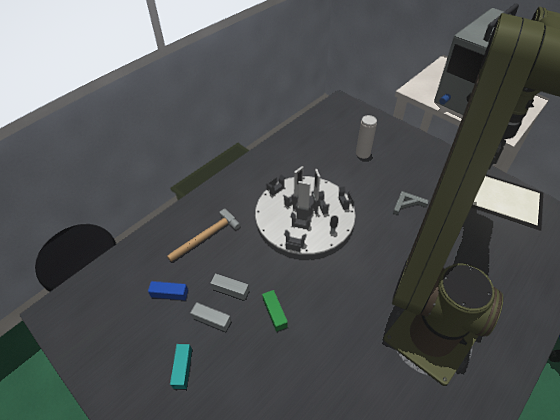

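The top view shows two grey tubes at about (165,224) and (198,214). Blue, turquoise and green look-alikes lie around them. The disc is centred near (317,210) with its handle at (316,250). The side view agrees: grey tubes at (211,316) and (229,287), disc near (305,213).

Next I'll fit the disc and tubes as models in both views.

```bash
cat > fit.py <<'E'
from h import *
from scipy.optimize import minimize, least_squares
def boxmask(p,x,y,z,yaw,dims,pitch=0,S=4):
    c=np.array([[a,b,d] for a in(-1,1) for b in(-1,1) for d in(-1,1)])*np.array(dims)/2
    X=R.from_euler('zy',[yaw,pitch]).apply(c)+[x,y,z]
    q=proj(p,X); m=np.zeros((420*S,560*S),np.uint8)
    cv2.fillConvexPoly(m,cv2.convexHull(np.round((q+.5)*S).astype(np.int32)),255)
    return cv2.resize(m,(560,420),interpolation=cv2.INTER_AREA)/255.
D=(.11,.036,.036)
def fitbox(ps,masks,x0,freez=True):
    def f(v):
        z=v[3] if freez else .018
        return sum(np.abs(boxmask(p,v[0],v[1],z,v[2],D)-m).sum() for p,m in zip(ps,masks))
    best=None
    for yaw in ([x0[2]] if len(x0)>2 else np.arange(4)*np.pi/4):
        s=np.array([x0[0],x0[1],yaw]+([.018] if freez else []))
        sim=np.vstack([s]+[s+d for d in np.diag([.008,.008,.3,.008][:len(s)])])
        o=minimize(f,s,method='Nelder-Mead',options=dict(initial_simplex=sim,xatol=1e-4,fatol=.05,maxiter=250))
        if best is None or o.fun<best.fun: best=o
    return best
def sil(p,px,label='tube1'):
    c=[d for d in r.silhouettes(label,p) if np.hypot(*(np.array(d['pixel'])-px))<15]
    return min(c,key=lambda d:np.hypot(*(np.array(d['pixel'])-px)))['region'].astype(float) if c else None
# disc model: local points
def discpts(c,th):
    P={'handle':[],'hinge1':[],'cradle1':[],'axle':[[*c,.035]]}
    for k in range(3):
        a=th+k*2*np.pi/3;u=np.array([np.cos(a),np.sin(a)])
        P['cradle1'].append([*(c+.102*u),.055]);P['hinge1'].append([*(c+.035*u),.096])
    u=np.array([np.cos(th+np.pi/3),np.sin(th+np.pi/3)]);P['handle'].append([*(c+.125*u),.091])
    return P
E
cat > m1.py <<'E'
from fit import *
np.set_printoptions(precision=4,suppress=True)
s=cam('side');t=cam('top')
print('TRI handle',tri(t,r.spot_point('handle',t)[0]['pixel'],s,r.spot_point('handle',s)[0]['pixel']))
# disc outline
for n,p in(('t',t),('s',s)):
    px=(317,210) if n=='t' else (305,213)
    g=cv2.cvtColor(p['color'],cv2.COLOR_RGB2GRAY); m=(g>150).astype(np.uint8)
    k,l,st,_=cv2.connectedComponentsWithStats(m); lab=max(range(1,k),key=lambda i:st[i,4] if abs(st[i,0]+st[i,2]/2-px[0])<25 and abs(st[i,1]+st[i,3]/2-px[1])<25 else 0)
    h=cv2.convexHull(np.argwhere(l==lab)[:,::-1].astype(np.int32))[:,0].astype(float)
    W=np.array([onz(p,q,.035)[:2] for q in h])
    o=least_squares(lambda v:np.hypot(*(W-v[:2]).T)-v[2],[.5,0,.17],loss='soft_l1',f_scale=.002)
    print(n,st[lab],'circle',o.x,'rms',np.sqrt(np.mean(o.fun**2)))
    for a in ([165,224],[198,214]) if n=='t' else ([211,316],[229,287]): print(onz(p,a,.018))
obs=[]
for p in(t,s):
    for l,k in(('handle',1),('hinge1',3),('cradle1',3)):
        for d in r.spot_point(l,p)[:k]: obs.append((p,l,np.array(d['pixel']),d['confidence']))
def res(v):
    P=discpts(v[:2],v[2]);e=[]
    for p,l,px,c in obs:
        q=proj(p,P[l])-px;e+=list(q[np.argmin((q**2).sum(1))])
    return e
c0=o.x[:2]
o=least_squares(res,[*c0,0.],loss='soft_l1',f_scale=.7);print('disc',o.x,np.array(res(o.x)).reshape(-1,2).round(2).tolist())
np.save('disc.npy',o.x)
for a,b in(([165,224],[211,316]),([198,214],[229,287])):
    ma,mb=sil(t,a),sil(s,b)
    x0=(onz(t,a,.018)+onz(s,b,.018))/2
    for fz in(True,False):
        o=fitbox([t,s],[ma,mb],x0[:2],fz);print('tube',o.x,o.fun,ma.sum(),mb.sum())
E
python3 m1.py
```

```text
TRI handle (array([ 0.4281, -0.0798,  0.0762]), np.float64(0.013278327660341859))
t [ 261  155  112  110 8494] circle [ 0.5538 -0.0843  0.1741] rms 0.0006164477423711137
[0.5046 0.3913 0.018 ]
[0.5367 0.2879 0.018 ]
s [ 255  177  100   76 3602] circle [ 0.5511 -0.0853  0.1703] rms 0.0011238661709462477
[0.5028 0.3855 0.018 ]
[0.5346 0.285  0.018 ]
disc [ 0.5534 -0.0897 -0.0145] [[-30.63, -60.99], [1.59, 5.61], [-1.03, 0.17], [2.59, 2.02], [0.82, 0.39], [-1.48, 1.1], [4.45, -2.44], [-65.58, -16.27], [-3.5, 0.35], [1.28, 0.72], [-0.22, -3.99], [-0.39, -3.31], [3.03, 1.1], [-1.97, 0.27]]
tube [0.5031 0.3898 0.3755 0.0191] 120.29019607843136 476.0 563.0
tube [0.5031 0.3898 0.3848] 123.57254901960783 476.0 563.0
tube [0.5347 0.2846 0.3938 0.0224] 85.0 442.0 639.0
tube [0.5357 0.2848 0.3989] 103.7372549019608 442.0 639.0
```

```bash
cat > rect.py <<'E'
from h import *
def rect(p,c,z,half=.19,N=400):
    g=np.linspace(-half,half,N)
    # image up=+x, right=-y
    X=np.array([[c[0]-a,c[1]-b,z] for a in g for b in g])
    q=proj(p,X).astype(np.float32).reshape(N,N,2)
    return cv2.remap(p['color'],q[:,:,0],q[:,:,1],cv2.INTER_CUBIC)
E
python3 - <<'E'
from rect import *
s=cam('side');t=cam('top')
c=[.5525,-.0848]
cv2.imwrite('pics/rect1.png',np.hstack([rect(t,c,.08),rect(s,c,.08)])[:,:,::-1])
E
```

```text
(no output)
```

View pics/rect1.png

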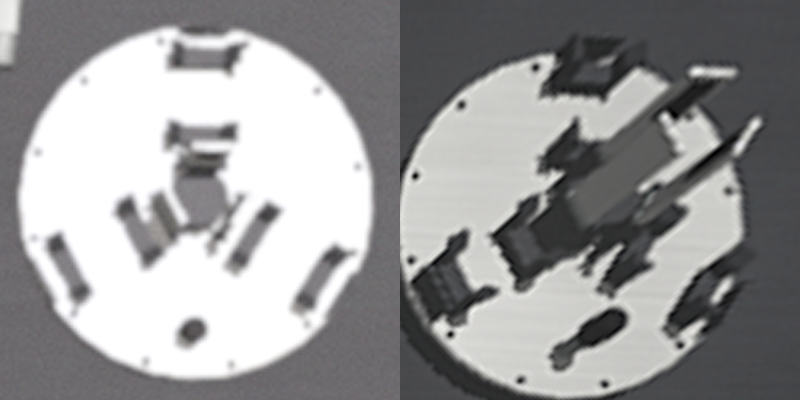

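```bash
cat > ang.py <<'E'
from rect import *
from scipy.optimize import least_squares
def discfit(t,c0=(.5525,-.0848),th0=None,z=.07,radii=(.064,.140)):
    N=760;half=.19
    g=cv2.cvtColor(rect(t,c0,z,half,N),cv2.COLOR_RGB2GRAY).astype(float)
    px=2*half/(N-1)
    ii,jj=np.mgrid[:N,:N]; X=half-ii*px; Y=half-jj*px
    v=np.array([0,0,th0])
    for it in range(6):
        obs=[];mod=[]
        for k in range(3):
            a=v[2]+k*2*np.pi/3;u=np.array([np.cos(a),np.sin(a)]);w=np.array([-u[1],u[0]])
            for rr in radii:
                m=v[:2]+rr*u
                du=(X-m[0])*u[0]+(Y-m[1])*u[1];dw=(X-m[0])*w[0]+(Y-m[1])*w[1]
                W=np.clip(170-g,0,100)*(abs(du)<.014)*(abs(dw)<.038)
                obs.append([(W*X).sum()/W.sum(),(W*Y).sum()/W.sum()]);mod.append((k,rr))
        obs=np.array(obs)
        def res(v):
            e=[]
            for (k,rr),o in zip(mod,obs):
                a=v[2]+k*2*np.pi/3;u=np.array([np.cos(a),np.sin(a)]);d=o-v[:2]-rr*u
                e+=[.3*(d@u),d@[-u[1],u[0]]]
            return np.array(e)
        v=least_squares(res,v).x
    return v[:2]+c0,v[2],res(v).reshape(-1,2)
if __name__=='__main__':
    np.set_printoptions(precision=4,suppress=True)
    t=cam('top');s=cam('side')
    for z in(.06,.07,.08):
        for rr in ((.064,.14),(.14,)):
            print(z,*discfit(t,z=z,th0=0.,radii=rr),sep='\n')
    for n,p in(('t',t),('s',s)):
        for l in ('handle','axle'):
            print(n,l,[(np.round(d['pixel'],1).tolist(),round(d['confidence'],2)) for d in r.spot_point(l,p)])
        q=proj(p,discpts(c:=(.5525,-.0848),0.)['handle']) if 0 else None
    # handle: sleeve blob in both views
    for n,p,b in(('t',t,(300,335,240,262)),('s',s,(320,345,212,240))):
        g=cv2.cvtColor(p['color'],cv2.COLOR_RGB2GRAY)[b[2]:b[3],b[0]:b[1]].astype(float)
        print(n,g.min()); m=g<70
        ys,xs=np.nonzero(m);print(xs.mean()+b[0],ys.mean()+b[2],m.sum(),np.cov(xs,ys).round(1).tolist())
E
python3 ang.py
```

```text
0.06
[ 0.554 -0.084]
-0.03862468141550007
[[-0.0003  0.0025]
 [-0.0009 -0.0017]
 [-0.0001  0.0015]
 [ 0.0003 -0.0009]
 [ 0.      0.0006]
 [-0.0001  0.0005]]
0.06
[ 0.5545 -0.0849]
-0.04375288342775135
[[-0.001  -0.0002]
 [ 0.0007 -0.0001]
 [-0.0003  0.0003]]
0.07
[ 0.5532 -0.0832]
-0.038733955598241165
[[-0.0004  0.0025]
 [-0.0011 -0.0017]
 [-0.0002  0.0015]
 [ 0.0001 -0.0009]
 [-0.0001  0.0006]
 [-0.0004  0.0005]]
0.07
[ 0.5537 -0.0842]
-0.04396234077376283
[[-0.0012 -0.0002]
 [ 0.0004 -0.0001]
 [-0.0005  0.0003]]
0.08
[ 0.5523 -0.0825]
-0.03901008541367683
[[-0.0005  0.0024]
 [-0.0013 -0.0017]
 [-0.0003  0.0015]
 [-0.0002 -0.0008]
 [-0.0002  0.0005]
 [-0.0006  0.0005]]
0.08
[ 0.5528 -0.0835]
-0.04430223738378531
[[-0.0014 -0.0002]
 [ 0.0002 -0.0001]
 [-0.0008  0.0003]]
t handle [([314.6, 247.5], 0.97)]
t axle [([316.4, 208.2], 0.7)]
s handle [([332.6, 221.3], 0.65), ([281.8, 193.7], 0.62)]
s axle [([307.4, 207.4], 0.83), ([304.5, 208.4], 0.63)]
t 67.0
313.0 249.0 1 [[nan, nan], [nan, nan]]
s 19.0
332.32 221.57 100 [[12.0, 7.4], [7.4, 25.7]]ang.py:41: RuntimeWarning: Degrees of freedom <= 0 for slice
  ys,xs=np.nonzero(m);print(xs.mean()+b[0],ys.mean()+b[2],m.sum(),np.cov(xs,ys).round(1).tolist())
  c *= np.true_divide(1, fact)
  c *= np.true_divide(1, fact)
```

```bash
cat > act.py <<'E'
from fit import *
C=np.array([.5526,-.0848]);TH=-.043
def att(yaw):
    u=np.array([np.cos(yaw),np.sin(yaw),0]);z=np.array([0,0,-1.])
    q=R.from_matrix(np.c_[u,np.cross(z,u),z]).as_quat();return [q[3],q[0],q[1],q[2]]
def best(pos,yaw):
    c=[]
    for y in(yaw,yaw+np.pi):
        q=r.inverse_kinematics(list(pos),att(y))
        if q is not None: c.append((abs(q[5]),y))
    return min(c)[1]
def go(x,y,z,yaw): r.movep([x,y,z],att(yaw))
def lin(x,y,z,yaw=None,**k): return r.move_linear([x,y,z],None if yaw is None else att(yaw),**k)
def st(m=''):
    s=r.sense();print(m,'t',round(s['time_s'],1),'tcp',np.round(s['eef_pos'],4),'F',np.round(s['contact_force'],1),'w',round(s['gripper_width'],4),'g',round(s['grip_force'],1),'q6',round(s['joint_pos'][5],2));return s
def look(px_t,px_s):
    t=cam('top');s=cam('side');ps=[];ms=[]
    for p,a in((t,px_t),(s,px_s)):
        m=sil(p,a)
        if m is not None: ps.append(p);ms.append(m)
    o=fitbox(ps,ms,onz(ps[0],px_t if ps[0] is t else px_s,.018)[:2],False)
    print('look',len(ps),o.x,o.fun);return o.x
E
cat > pick.py <<'E'
from act import *
import sys
x,y,yaw=map(float,sys.argv[1:4])
yw=best((x,y,.1),yaw)
s=r.sense()['eef_pos'];
if s[2]<.33: lin(s[0],s[1],.36)
go(x,y,.36,yw);go(x,y,.10,yw)
cam('side','pre_%d.png'%int(x*1000))
lin(x,y,.004,speed=.08);st('down')
r.close(60);st('closed')
lin(x,y,.36,speed=.2);st('lifted')
E
python3 pick.py .5352 .2847 .395
```

```text
down t 8.6 tcp [0.5357 0.285  0.0046] F [ 0.5 -0.4  0. ] w 0.0854 g 0.0 q6 0.09
closed t 9.1 tcp [0.5356 0.2848 0.0045] F [ 0.  -0.5  3.3] w 0.0353 g 62.0 q6 0.09
lifted t 11.0 tcp [0.5348 0.2845 0.359 ] F [-0.2 -0.1 -3.6] w 0.0349 g 61.4 q6 0.09
```

```bash
cat > hover.py <<'E'
from act import *
import sys
k=int(sys.argv[1]); a=TH+k*2*np.pi/3; u=np.array([np.cos(a),np.sin(a)])
P=C+.102*u; yw=best((*P,.2),a)
go(*P,.36,yw); lin(*P,.125,speed=.15); r.dwell(.3); s=st('hover %.3f'%yw)
t=cam('top');sd=cam('side')
cv2.imwrite('pics/hov%d.png'%k,np.hstack([rect(t,C,.08),rect(sd,C,.08)])[:,:,::-1]) if 0 else None
e=np.array(s['eef_pos']); zc=e[2]+.014
# predicted outline of the held tube drawn on crops of both views
out=[]
for p in(t,sd):
    c=np.array([[i,j,l] for i in(-1,1) for j in(-1,1) for l in(-1,1)])*np.array(D)/2
    q=proj(p,R.from_euler('z',yw).apply(c)+[e[0],e[1],zc]); m=q.mean(0)
    im=p['color'][:,:,::-1].copy(); x,y=int(m[0])-33,int(m[1])-40
    cr=cv2.resize(im[y:y+80,x:x+66],None,fx=6,fy=6,interpolation=cv2.INTER_CUBIC)
    for i in range(8):
        for j in range(i):
            if bin(i^j).count('1')==1: cv2.line(cr,tuple(((q[i]-[x,y]+.5)*6).astype(int)),tuple(((q[j]-[x,y]+.5)*6).astype(int)),(0,0,255),1)
    out.append(cr)
cv2.imwrite('pics/hov%d.png'%k,np.hstack(out))
E
python3 hover.py 1
```

```text
hover 2.051 t 14.1 tcp [0.5057 0.0056 0.1253] F [-0.1  0.  -4.1] w 0.0352 g 61.2 q6 1.1
```

View pics/hov1.png

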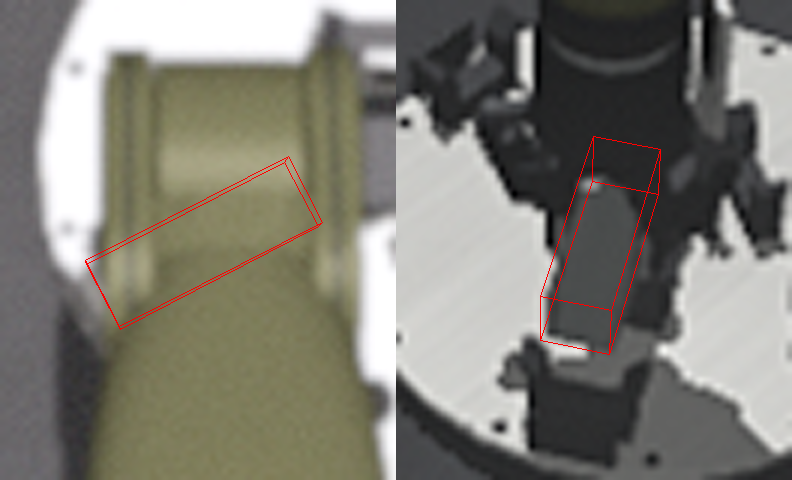

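The side crop shows the held tube matching its predicted outline, with its outer end at about (580,350), centred above the outer saddle at about (580,390). I'm lowering it with a force stop.

```bash
cat > lower.py <<'E'
from act import *
s=r.sense()['eef_pos']
h=lin(s[0],s[1],.0575,speed=.04,f_stop=8);e=st('stop %s'%h)
E
python3 lower.py
```

```text
stop True t 15.8 tcp [0.5055 0.0057 0.0594] F [-0.   0.8  4.5] w 0.0351 g 62.1 q6 1.1
```

```bash
cat > rel.py <<'E'
from act import *
s=r.sense()['eef_pos'];r.open_gripper();r.dwell(.2);lin(s[0],s[1],.36,speed=.2);st('up')
E
python3 rel.py; python3 - <<'E'
from act import *
go(.45,.15,.4,best((.45,.15,.4),.4))
x=look([165,224],[211,316])
s=cam('side','s2.png');t=cam('top','t2.png')
for p in(t,s): print([(np.round(d['pixel']).tolist(),round(d['confidence'],2)) for d in r.spot_point('tube1',p)])
cv2.imwrite('pics/v2.png',np.hstack([t['color'],s['color']])[:,:,::-1][::1,::1])
a=t['color'][120:300,80:390];b=s['color'][160:340,130:380]
cv2.imwrite('pics/v2.png',cv2.resize(np.hstack([a,b])[:,:,::-1],None,fx=1.4,fy=1.4))
E
```

```text
up t 18.2 tcp [0.505  0.0056 0.3591] F [-0.2 -0.6 -0.6] w 0.0855 g 0.0 q6 1.1
look 2 [0.50213466 0.38768061 0.33003735] 98.86666666666667
[([116.0, 239.0], 0.95), ([155.0, 174.0], 0.82), ([291.0, 227.0], 0.78), ([168.0, 222.0], 0.62)]
[([214.0, 318.0], 0.83), ([170.0, 287.0], 0.8), ([274.0, 312.0], 0.8), ([300.0, 228.0], 0.64), ([178.0, 367.0], 0.59)]
```

View pics/v2.png

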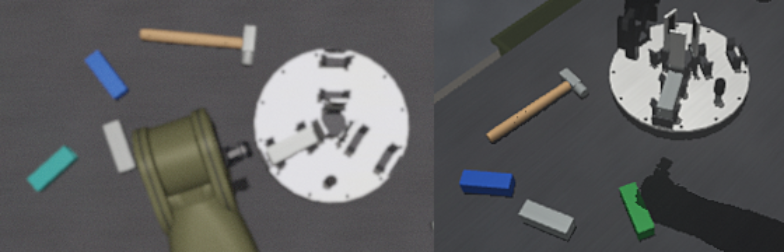

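The first tube lies in its cradle, and the last grey tube is unmoved, at (119,147) in the left crop. I'll pick it up and take it to the far cradle.

```bash
python3 pick.py .5030 .3892 .37 && python3 hover.py 0
```

```text
down t 23.1 tcp [0.5035 0.3896 0.0046] F [1.2 0.7 0.2] w 0.0855 g 0.0 q6 0.29
closed t 23.6 tcp [0.5033 0.3894 0.0045] F [-0.1 -0.3  2.9] w 0.0356 g 62.3 q6 0.29
lifted t 25.5 tcp [0.5027 0.3889 0.359 ] F [ 0.2 -0.3 -4.1] w 0.0352 g 61.5 q6 0.29
hover 3.099 t 29.3 tcp [ 0.6547 -0.0892  0.1254] F [ 0.3 -1.2 -2.6] w 0.0352 g 61.4 q6 -0.09
```

View pics/hov0.png

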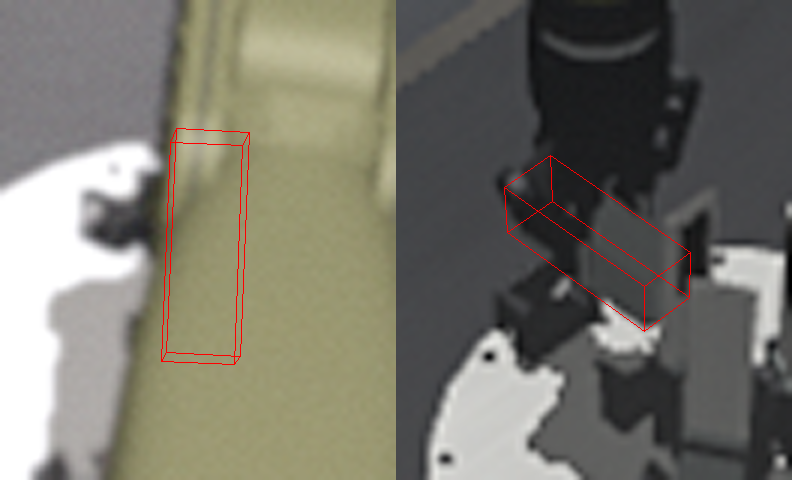

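```bash
python3 lower.py
```

```text
stop True t 31.0 tcp [ 0.6544 -0.0892  0.0594] F [-0.3  0.9  6.3] w 0.0355 g 62.5 q6 -0.09
```

```bash
python3 rel.py; cat > cover.py <<'E'
from act import *
import sys
k=int(sys.argv[1]); a=TH+k*2*np.pi/3; u=np.array([np.cos(a),np.sin(a)])
yw=best((*(C+.1*u),.15),a)
r.close(40)
go(*C,.36,yw)
print('hit',lin(*C,.19,speed=.12,f_stop=6)); st('in')
for th in np.linspace(0.0,1.5,9):
    s=.088;f=.005
    rad=.035+s*np.sin(th)-f*np.cos(th)-.011; z=.096+s*np.cos(th)+f*np.sin(th)
    lin(*(C+rad*u),z,speed=.1)
st('near')
h=lin(*(C+rad*u),.094,speed=.03,f_stop=25);st('press %s'%h)
lin(*(C+rad*u),.36,speed=.2)
E
python3 cover.py 1; python3 - <<'E'
from act import *
go(.3,.3,.4,best((.3,.3,.4),.4))
s=cam('side');t=cam('top')
a=t['color'][140:280,245:385];b=s['color'][150:290,230:370]
cv2.imwrite('pics/v3.png',cv2.resize(np.hstack([a,b])[:,:,::-1],None,fx=2.8,fy=2.8))
E
```

```text
up t 33.4 tcp [ 0.6541 -0.0892  0.3592] F [-0.1 -0.5 -0.4] w 0.0858 g 0.0 q6 -0.09
hit False
in t 36.7 tcp [ 0.5532 -0.0849  0.1908] F [ 0.6 -0.9 -0.1] w -0.0001 g 0.0 q6 0.94
near t 39.6 tcp [0.5006 0.0139 0.107 ] F [-0.1 -0.2 -0.2] w 0.0003 g 0.0 q6 1.12
press True t 39.9 tcp [0.5028 0.0143 0.0989] F [-0.8  0.8  7.6] w 0.0003 g 3.8 q6 1.12
```

View pics/v3.png

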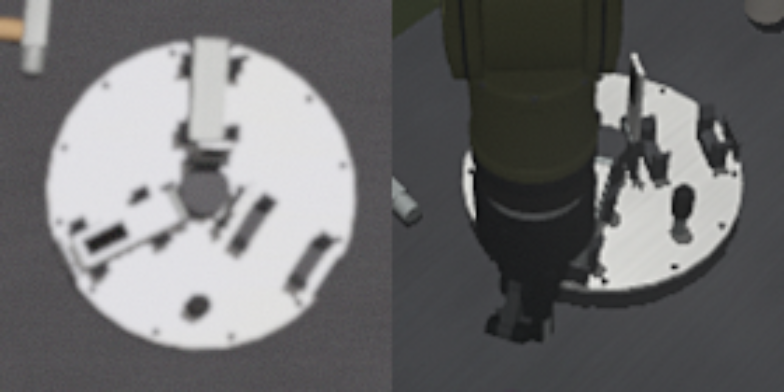

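Cover 1 (lower left in the crop) lies flat with its pad showing, and the far tube lies in its saddles. Now I'll press the other two covers.

```bash
python3 cover.py 0; python3 cover.py 2; python3 - <<'E'
from act import *
go(.25,.35,.4,best((.25,.35,.4),.4))
s=cam('side');t=cam('top')
a=t['color'][140:280,245:385];b=s['color'][150:290,230:370]
cv2.imwrite('pics/v4.png',cv2.resize(np.hstack([a,b])[:,:,::-1],None,fx=2.8,fy=2.8))
print('handle',tri(t,r.spot_point('handle',t)[0]['pixel'],s,r.spot_point('handle',s)[0]['pixel']))
E
```

```text
hit False
in t 46.3 tcp [ 0.5532 -0.0849  0.1908] F [-0.4  0.2  0.3] w -0.0003 g 0.0 q6 -0.11
near t 49.2 tcp [ 0.6633 -0.0895  0.1065] F [-0.5  1.1  0.4] w 0.0001 g 0.0 q6 -0.09
press True t 49.6 tcp [ 0.6646 -0.0897  0.099 ] F [-0.7  0.9  7.8] w -0.0002 g 3.5 q6 -0.09
hit False
in t 53.8 tcp [ 0.5532 -0.0849  0.1907] F [0.9 0.3 0.1] w 0.0001 g 0.0 q6 -1.16
near t 56.7 tcp [ 0.4924 -0.1786  0.107 ] F [-0.2  0.4  0.4] w 0.0001 g 0.0 q6 -1.35
press True t 57.1 tcp [ 0.4944 -0.1795  0.099 ] F [ 0.1 -0.1  6.7] w -0.0 g 3.5 q6 -1.35
handle (array([ 0.43117142, -0.08022419,  0.08761672]), np.float64(0.0074514024179446435))
```

View pics/v4.png

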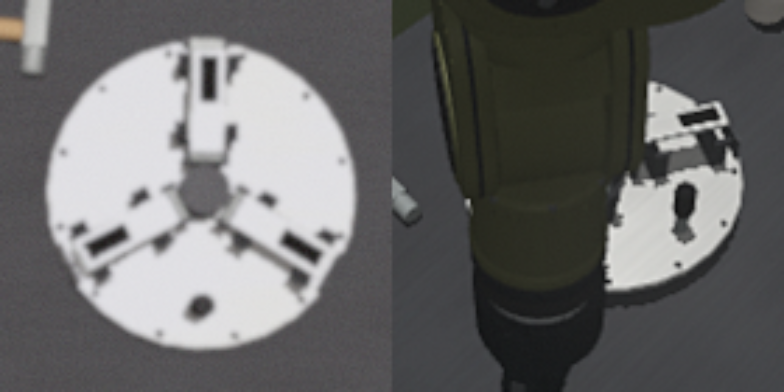

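All three covers lie shut with their pads showing at (209,78), (107,241) and (300,249) in the crop. The disc has crept a few hundredths of a radian, so I'll refit its angle from the pads and then grip the handle.

```bash
cat > grip.py <<'E'
from act import *
import ang
t=cam('top')
for rr in((.125,),(.120,)):
    c,th,e=ang.discfit(t,c0=tuple(C),th0=-.015,z=.10,radii=rr);print(c,th,e.round(4).tolist())
np.save('th.npy',th)
H=C-.125*np.array([np.cos(th),np.sin(th)]);yw=best((*H,.1),th);print('handle',H,yw)
ok=[r.inverse_kinematics([*(C+.125*np.array([np.cos(p),np.sin(p)])),.072],att(yw)) is not None for p in np.linspace(0,6.28,13)];print(ok)
r.open_gripper();go(*H,.36,yw);lin(*H,.14,speed=.15)
s=cam('side');e=r.sense()['eef_pos']
print('hit',lin(*H,.072,speed=.06,f_stop=6));st('down')
r.close(25);r.dwell(.3);st('closed')
im=s['color'][130:290,230:430];cv2.imwrite('pics/v5.png',cv2.resize(im[:,:,::-1],None,fx=3,fy=3))
E
python3 grip.py
```

```text
[ 0.54764427 -0.07835154] -0.03026877857680358 [[0.0008, 0.0], [0.0006, 0.0], [0.0008, -0.0]]
[ 0.54860339 -0.07828172] -0.03131705785591426 [[0.0007, -0.0001], [0.0008, 0.0], [0.0005, 0.0]]
handle [ 0.42766129 -0.08088601] 3.110275595733879
[True, True, True, True, True, True, True, True, True, True, True, True, True]
hit False
down t 66.3 tcp [ 0.4281 -0.0809  0.0724] F [ 1.1 -0.1  0.1] w 0.0856 g 0.0 q6 -0.16
closed t 67.2 tcp [ 0.4277 -0.0807  0.0722] F [-0.7  1.4  4.8] w 0.0252 g 24.7 q6 -0.16
```

```bash
cat > turn.py <<'E'
from act import *
import sys
upto=float(sys.argv[1])
try: p0=float(np.load('p0.npy'))
except Exception:
    d=np.array(r.sense()['eef_pos'][:2])-C;p0=np.arctan2(d[1],d[0]);np.save('p0.npy',p0)
d=np.array(r.sense()['eef_pos'][:2])-C
cur=(np.arctan2(d[1],d[0])-p0+.3)%(2*np.pi)-.3 if len(sys.argv)<3 else float(sys.argv[2])
n=int(np.ceil((upto-cur)/.2))
for i,a in enumerate(np.linspace(cur,upto,n+1)[1:]):
    lin(*(C+.125*np.array([np.cos(p0+a),np.sin(p0+a)])),.072,speed=.09)
    s=r.sense();F=np.array(s['contact_force'])
    print('%.2f'%a,F.round(1),'w%.4f g%.1f'%(s['gripper_width'],s['grip_force']))
    if s['gripper_width']<.021 or np.linalg.norm(F)>40: print('ABORT');break
st('end')
E
python3 turn.py 1.2
```

```text
0.20 [-0.8 -1.3  5.8] w0.0250 g25.4
0.40 [-0.2 -1.   5.3] w0.0251 g25.8
0.60 [-0.4 -0.4  6.1] w0.0252 g26.2
0.80 [0.6 0.3 4.7] w0.0255 g26.4
1.00 [-0.  -1.8  4.6] w0.0255 g26.5
1.20 [ 0.8 -2.   5.5] w0.0249 g26.5
end t 69.8 tcp [ 0.505  -0.1998  0.0722] F [ 0.8 -2.   5.5] w 0.0249 g 26.5 q6 -0.35
```

```bash
python3 turn.py 6.23 | tail -28; python3 - <<'E'
from act import *
s=r.sense()['eef_pos'];r.dwell(.3);r.open_gripper();r.dwell(.3);lin(s[0],s[1],.36,speed=.15);go(.2,.4,.4,best((.2,.4,.4),.4));r.dwell(.5);st()
s=cam('side');t=cam('top')
import ang
for th0 in(-.1,):print(ang.discfit(t,c0=tuple(C),th0=th0,z=.10,radii=(.125,))[:2])
a=t['color'][140:280,245:385];b=s['color'][150:290,230:370]
cv2.imwrite('pics/v6.png',cv2.resize(np.hstack([a,b])[:,:,::-1],None,fx=2.8,fy=2.8))
E
```

```text
1.40 [ 1.4 -0.9  5. ] w0.0249 g26.6
1.60 [ 0.3 -0.4  5.7] w0.0249 g26.6
1.79 [1.8 0.1 5.7] w0.0256 g26.6
1.98 [1.7 0.3 6.4] w0.0252 g26.6
2.18 [1.2 0.2 5.4] w0.0251 g26.6
2.37 [ 1.2 -0.6  5. ] w0.0250 g26.6
2.56 [ 1.7 -0.3  5.5] w0.0253 g26.6
2.76 [ 3.3 -0.7  3.8] w0.0254 g26.6
2.95 [2.6 0.8 4.4] w0.0256 g26.5
3.14 [2.9 0.4 4.8] w0.0253 g26.5
3.33 [3.3 1.6 4.7] w0.0254 g26.6
3.53 [3.2 2.2 4.6] w0.0251 g26.6
3.72 [2.4 2.8 6. ] w0.0252 g26.6
3.91 [2.1 2.7 5.1] w0.0254 g26.6
4.11 [2.2 3.6 6.3] w0.0254 g26.7
4.30 [0.1 2.9 7. ] w0.0247 g26.8
4.49 [0.  2.9 8.2] w0.0255 g26.8
4.69 [-0.5  1.7  9.1] w0.0249 g26.9
4.88 [-1.5  1.   8.9] w0.0249 g27.0
5.07 [-0.8 -1.2  9.6] w0.0251 g27.0
5.26 [ 0.5 -1.2  9.1] w0.0252 g27.0
5.46 [ 1.  -2.6  7.1] w0.0250 g26.9
5.65 [ 2.6 -1.9  6.6] w0.0251 g26.8
5.84 [ 3.4 -1.2  5.1] w0.0250 g26.8
6.04 [ 3.5 -1.3  5.2] w0.0252 g26.8
6.23 [ 4.3 -0.1  6. ] w0.0250 g26.8
end t 80.6 tcp [ 0.428  -0.075   0.0722] F [ 4.3 -0.1  6. ] w 0.025 g 26.8 q6 -0.14
 t 86.3 tcp [0.2001 0.3999 0.4   ] F [ 0.5 -0.5  0.4] w 0.0855 g 0.0 q6 0.71
(array([ 0.54772843, -0.07934809]), np.float64(-0.07837606581330951))
```

View pics/v6.png

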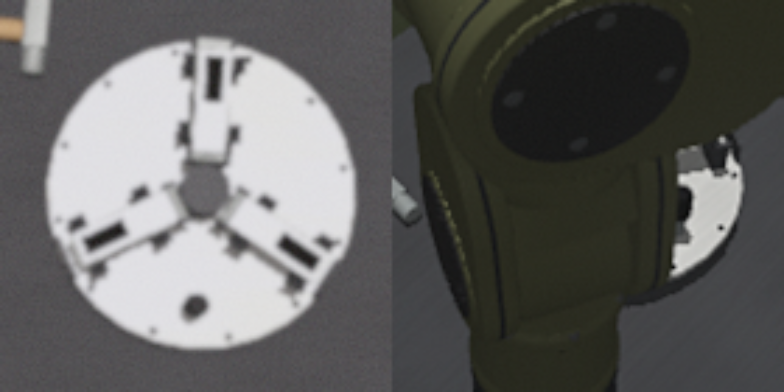

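The disc came round from -0.030 to -0.078 + 2π, which is 6.235 rad. All three covers are still shut, at (213,78), (105,237) and (298,251), and the arm is clear. I'm handing in.

```bash
python3 -c "
from bench import r
print(r.job_done())"
```

```text
the job is handed in; nothing more can be done
None
```

I laid both grey tubes in cradles, shut all three covers, turned the table about 6.23 rad anticlockwise, let go of the handle and handed in the job at about 86 s; no verdict was returned.

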